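Release the red-capped vial from the lever dispenser

TASK

Find the lane of the dispenser in which the red-capped vial is waiting, and press down that lane's blue paddle with the fingertips so that its gate lifts and the vial rolls down into the pocket at the low end of the lane; then let the paddle come back up, so that the gate is shut again. Leave the other two lanes shut, touch neither the vials nor the gates, and leave the bottle and the beaker where they stand.

Things in the scene. Friction and masses are not known exactly. Their poses are not given: they have to be found in the camera images.
- dispenser: Fixed vial dispenser, grey base, white walls, about 280 x 262 mm, 118 mm high. Origin on the bench, z up. Three lanes run downhill along its +x (slope 0.21 rad), centred at y = +80 (lane 0), 0 (lane 1), -80 mm (lane 2). In each lane one vial waits behind a black gate at x = 45 mm. Blue press paddles at the -x side, nearer the robot.
- paddle_0 (a point): Blue press paddle of lane 0's rocking lever, 40 x 40 x 8 mm plate; origin at the centre of its upper face, 118 mm above the bench when up. It sits on the lever 75 mm to the -x side of the pivot. Its z axis is its upward normal (vertical when up) and its axes are parallel to the dispenser's when up.
- gate_0 (a point): Black gate plate of lane 0, 28 mm wide, 55 mm high, 4 mm thick, hanging from the far end of lever 0, 75 mm on the +x side of the pivot; origin at the middle of its lower edge, about 5 mm above the lane when shut. It rises as the paddle goes down.
- lever_0 (a joint): Angle (rad) of lane 0's rocking lever about a level pivot 110 mm above the bench: 0 = paddle up, gate shut; 0.42 = end stop, paddle 30 mm down. By 0.3 (paddle 22 mm down) the gate clears a vial, which rolls to the pocket by itself within a second or so. Needs 1 to 4 N on the paddle; a spring returns it to 0 when let go.
- pocket_0 (a point): Pick-up pocket at the low (+x) end of lane 0: where the centre of a vial lies once it has rolled down against the white end stop, 41 mm above the bench, 145 mm from the dispenser's origin along its x.
- paddle_1 (a point): Blue press paddle of lane 1's rocking lever, 40 x 40 x 8 mm plate; origin at the centre of its upper face, 118 mm above the bench when up. It sits on the lever 75 mm to the -x side of the pivot. Its z axis is its upward normal (vertical when up) and its axes are parallel to the dispenser's when up.
- gate_1 (a point): Black gate plate of lane 1, 28 mm wide, 55 mm high, 4 mm thick, hanging from the far end of lever 1, 75 mm on the +x side of the pivot; origin at the middle of its lower edge, about 5 mm above the lane when shut. It rises as the paddle goes down.
- lever_1 (a joint): Angle (rad) of lane 1's rocking lever about a level pivot 110 mm above the bench: 0 = paddle up, gate shut; 0.42 = end stop, paddle 30 mm down. By 0.3 (paddle 22 mm down) the gate clears a vial, which rolls to the pocket by itself within a second or so. Needs 1 to 4 N on the paddle; a spring returns it to 0 when let go.
- pocket_1 (a point): Pick-up pocket at the low (+x) end of lane 1: where the centre of a vial lies once it has rolled down against the white end stop, 41 mm above the bench, 145 mm from the dispenser's origin along its x.
- paddle_2 (a point): Blue press paddle of lane 2's rocking lever, 40 x 40 x 8 mm plate; origin at the centre of its upper face, 118 mm above the bench when up. It sits on the lever 75 mm to the -x side of the pivot. Its z axis is its upward normal (vertical when up) and its axes are parallel to the dispenser's when up.
- gate_2 (a point): Black gate plate of lane 2, 28 mm wide, 55 mm high, 4 mm thick, hanging from the far end of lever 2, 75 mm on the +x side of the pivot; origin at the middle of its lower edge, about 5 mm above the lane when shut. It rises as the paddle goes down.
- lever_2 (a joint): Angle (rad) of lane 2's rocking lever about a level pivot 110 mm above the bench: 0 = paddle up, gate shut; 0.42 = end stop, paddle 30 mm down. By 0.3 (paddle 22 mm down) the gate clears a vial, which rolls to the pocket by itself within a second or so. Needs 1 to 4 N on the paddle; a spring returns it to 0 when let go.
- pocket_2 (a point): Pick-up pocket at the low (+x) end of lane 2: where the centre of a vial lies once it has rolled down against the white end stop, 41 mm above the bench, 145 mm from the dispenser's origin along its x.
- vial_red: Vial with a red cap and a white body, 24 mm in diameter, 60 mm long, about 18 to 35 g, lying across its lane; origin at its centre, y along its axis (the cap is at the +y end). Which lane it lies in changes from run to run.
- vial_green: Vial with a green cap and a white body, 24 mm in diameter, 60 mm long, about 18 to 35 g, lying across its lane; origin at its centre, y along its axis (the cap is at the +y end). Which lane it lies in changes from run to run.
- vial_yellow: Vial with a yellow cap and a white body, 24 mm in diameter, 60 mm long, about 18 to 35 g, lying across its lane; origin at its centre, y along its axis (the cap is at the +y end). Which lane it lies in changes from run to run.
- reagent: Loose amber reagent bottle with a blue cap, standing beside the dispenser's +y side; 60 mm in diameter, 130 mm high, origin at the centre of its underside.
- beaker: Loose glass beaker standing beside the dispenser's -y side; 68 mm across, 85 mm high, origin at the centre of its underside.
There are look-alikes about, which are no part of the job. There is more than one size of the beaker; the job needs the smaller.

How it is judged:
On the way, in this order (a step that is already met when the one before it is completed fails the run):
1. a robot finger presses down the paddle of the red-capped vial's lane (lever past 0.12 rad) (((value of joint lever_0 above 0.12 rad and contact force between paddle_0 and the fingers above 0.3 N and y of vial_red in the frame of dispenser between 0.045 and 0.115 m) or (value of joint lever_1 above 0.12 rad and contact force between paddle_1 and the fingers above 0.3 N and y of vial_red in the frame of dispenser between -0.035 and 0.035 m) or (value of joint lever_2 above 0.12 rad and contact force between paddle_2 and the fingers above 0.3 N and y of vial_red in the frame of dispenser between -0.115 and -0.045 m))), for 0.05 s.
2. the red-capped vial rolls past the lifted gate into the pocket (x of vial_red in the frame of dispenser above 0.125 m and z of vial_red in the frame of dispenser below 0.06 m), for 0.2 s.
At the end, for the whole second after the job is handed in: The red-capped vial lies at rest in the pocket at the low end of its lane (centre beyond x = 125 mm in the dispenser's frame); all three levers are back up (within 0.05 rad); the other two vials are still behind their gates; the bottle and the beaker stand within 20 mm of where they were (all of step 2 and linear speed of vial_red below 0.02 m/s and (y of vial_red in the frame of dispenser between 0.045 and 0.115 m or y of vial_red in the frame of dispenser between -0.035 and 0.035 m or y of vial_red in the frame of dispenser between -0.115 and -0.045 m) and value of joint each of lever_0, lever_1, lever_2 below 0.05 rad and x of vial_green in the frame of dispenser between -0.06 and 0.06 m and x of vial_yellow in the frame of dispenser between -0.06 and 0.06 m and distance of each of reagent, beaker from where it was at the start of the episode below 0.02 m and angle between each of reagent, beaker's own z axis and vertical below 0.2 rad); the robot touches nothing.
It fails at once if a lever of a lane other than the red-capped vial's is pressed (more than 0.12 rad) ((value of joint lever_0 above 0.12 rad and not (y of vial_red in the frame of dispenser between 0.045 and 0.115 m)) or (value of joint lever_1 above 0.12 rad and not (y of vial_red in the frame of dispenser between -0.035 and 0.035 m)) or (value of joint lever_2 above 0.12 rad and not (y of vial_red in the frame of dispenser between -0.115 and -0.045 m))).
It fails at once if the robot touches a vial, or a vial is lifted out of its lane (contact force between any of vial_red, vial_green, vial_yellow and the fingers above 0.3 N or contact force between any of vial_red, vial_green, vial_yellow and the arm above 0.3 N or height (world z) of any of vial_red, vial_green, vial_yellow above 0.1 m).
It fails at once if the robot pulls on a gate instead of pressing the paddle (contact force between any of gate_0, gate_1, gate_2 and the fingers above 0.5 N or contact force between any of gate_0, gate_1, gate_2 and the arm above 0.5 N).
It fails at once if the green- or yellow-capped vial gets past its gate (x of any of vial_green, vial_yellow in the frame of dispenser above 0.06 m).
It fails at once if the bottle or the beaker is moved more than 20 mm or tipped (distance of any of reagent, beaker from where it was at the start of the episode above 0.02 m or angle between any of reagent, beaker's own z axis and vertical above 0.3 rad).
It also fails if it takes over 32 s, if anything falls off the work surface, if the arm or the gripper's body presses on something with over 40 N, if the wrist force passes 120 N, or if a joint passes its speed limit or range.

ROBOT

A 7-joint arm with a two-finger parallel gripper is mounted at the origin on the work surface. World frame = base frame: x ahead of the robot, y to its left, z up, the work surface at z = 0. Lengths are in m, angles in rad, forces in N, time in s.
With the tool pointing down it reaches from about 0.4 to 0.875 m from the base axis. Payload 6.5 kg.
Tool frame: the origin (TCP) lies on the centre line of the jaws, within the pads' length; the fingertips stand 14 mm ahead of it and the grasp point (between the pads) lies 5 mm behind it; z points along the fingers, y is the line along which they close (so a half turn about z gives the same grasp; the last joint's range is limited). The gripper opens to 85 mm and grips with 20 to 120 N. Pads are 22 mm wide; open, the fingers measure 114 mm over their backs; the gripper's body (76 mm by 85 mm) begins 54 mm behind the grasp point. The pads swing forward as they close: fully open they stand 13 mm farther back than shut.
Start: joints at [1.16, 0.536, -0.004, 1.538, 0.003, 1.067, -0.071], TCP at [0.22, -0.612, 0.245] pointing down, gripper open.
Joint ranges: [-2.7, 2.7], [-0.37, 2.16], [-1.27, 1.26], [0.24, 2.4], [-1.31, 4.45], [0.19, 1.91], [-2.76, 2.76]. Speed limits (rad/s): [2.39, 2.39, 3.14, 3.14, 3.14, 3.14, 3.14].

INTERFACE

Orientations are given as a 3x3 rotation matrix whose columns are the frame's x, y, z axes.
In Python, from bench import bot, gripper_to, kinematics, sensors, optics, ticket gives the robot as it stands. The module is installed in compiled form; this text tells all that it offers. Calls block until the motion is done:
- bot.goto(position, orientation): joint-space move of the TCP to a pose.
- bot.move_linear(position, orientation=None, feed=0.15, guard=None): straight line of the TCP; orientation=None keeps the orientation; feed is the mean speed in m/s. With guard (N) it stops when the force on the tool has changed by that much, and returns True; else False.
- bot.movej(angles): joint-space move.
- gripper_to(opening): finger opening in m; the grip force is fixed at half the most; returns when the fingers have stopped.
- bot.dwell(seconds).
- kinematics.solve_ik(position, orientation): joint angles nearest the present ones, or None.
- sensors.get_state(): the state.
- optics.snapshot(name): name is "scene" or "top" or "wrist"; returns a dict with "color" (400x640x3 uint8, red, green, blue), "fx", "fy", "cx", "cy" (pixels), "k1" (the pictures are not rectified: a ray, as slopes to the right and down, at radius r is drawn at 1 + k1 r^2 times it, then the intrinsics apply), "R" (3x3) and "t" (3): a world point X has camera coordinates R X + t; the wrist camera has in their place "T_tool_cam" (4x4, takes a point from camera to tool coordinates, whose origin is the TCP and whose axes are the flange's). Camera axes: x right, y down, z forward; pixel columns grow to the right and rows downward; lengths in m; the calibration is good to about 2 mm. A picture is of the moment at which its call begins: read the wrist's pose just before it. There is no depth.
A pose or a line that the arm cannot do raises bot.PlanningError and nothing moves.
- ticket.hand_in(): hands the job in; it is judged then, once.
The state is a dict: "time": time; "q": joint angles; "joint_vel": joint speeds; "tau": joint torques, N m; "position": TCP position; "orientation": TCP orientation; "contact_force": force on the tool from outside, world axes, zero at the start; "wrist_torque": the same for the moment, N m; "width": finger opening in m; "finger_force": force on a finger pad.
Only numpy, scipy, OpenCV 4.12 (cv2) and the standard library are available. Lean on these libraries where they do the work, as an engineer would, in place of code of your own. Each camera call takes 0.05 s, during which the arm holds its last target. There are 200 camera calls.

## Working session

There is one attempt and no reset: what is moved stays moved. The work goes in short steps, each a Python script; the robot and the scene stay as the last script left them, time stands still between calls to the robot, and variables do not carry over. Pictures are saved under pics/ and viewed, at most 10 in all, crops included, and the job is handed in when it is done.

```bash
mkdir -p pics
python3 - <<'E'
from bench import optics,sensors
import cv2,pickle
d={}
for n in("scene","top"):
    s=optics.snapshot(n); d[n]=s; cv2.imwrite(f"pics/{n}0.png",s["color"][:,:,::-1])
    print(n,{k:s[k] for k in s if k!="color"})
pickle.dump(d,open("snap.pkl","wb")); s=sensors.get_state();print(s["time"],s["position"],s["orientation"])
E
```

```text
scene {'fx': 467.39532172781213, 'fy': 467.39532172781213, 'cx': 323.38481973527536, 'cy': 205.64090852627984, 'k1': -0.11780297401272079, 'R': array([[ 0.47275307,  0.88112233,  0.01131246],
       [ 0.66364805, -0.34756618, -0.66239642],
       [-0.57972045,  0.32065744, -0.74906809]]), 't': array([-0.32101929, -0.34126594,  1.45910005])}
top {'fx': 393.7414656172748, 'fy': 393.7414656172748, 'cx': 324.8877459292539, 'cy': 195.6901620991094, 'k1': -0.00200124024496954, 'R': array([[-0.02826616, -0.9994851 , -0.01518449],
       [-0.99080857,  0.03002461, -0.13189728],
       [ 0.13228528,  0.0113167 , -0.99114708]]), 't': array([0.04800638, 0.64280279, 0.74888577])}
0.1 [ 0.21949757 -0.61124579  0.24448883] [[ 9.41119994e-01  3.38072058e-01 -6.63897502e-04]
 [ 3.38072680e-01 -9.41118918e-01  1.43011277e-03]
 [-1.41325332e-04 -1.57035333e-03 -9.99998757e-01]]
```

View pics/top0.png

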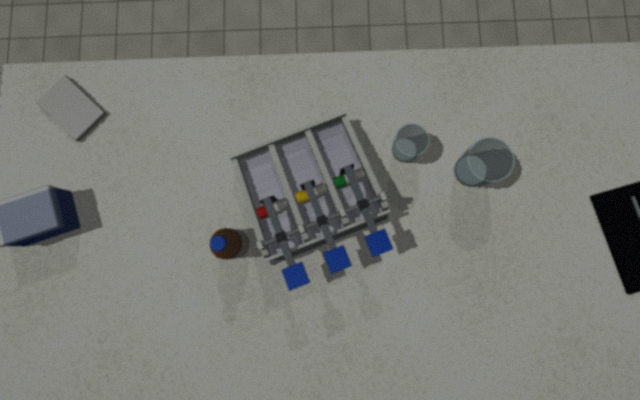

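View pics/scene0.png

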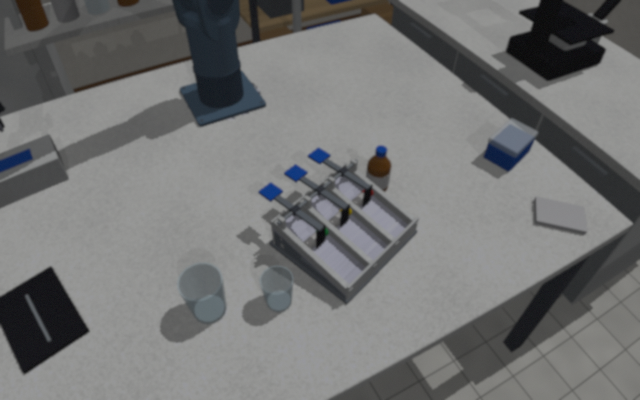

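The red cap (top view, pixel 262,212) lies in the lane next to the bottle, which is lane 0. Its paddle is at about (295,276); the other paddles are at (337,259) and (378,242). The scene view agrees.

Run:
```python
import cv2,pickle,numpy as np
d=pickle.load(open("snap.pkl","rb"))
def ray(s,uv,z):
    K=np.array([[s["fx"],0,s["cx"]],[0,s["fy"],s["cy"]],[0,0,1]])
    p=cv2.undistortPoints(np.array([[uv]],float),K,np.array([s["k1"],0,0,0.]))[0,0]
    D=s["R"].T@[p[0],p[1],1]; C=-s["R"].T@s["t"]
    return C+D*(z-C[2])/D[2]
for n in d:
    s=d[n]; c=s["color"].astype(int)
    m=((c[:,:,2]>110)&(c[:,:,2]-c[:,:,0]>70)).astype(np.uint8)
    N,_,st,ce=cv2.connectedComponentsWithStats(m)
    for i in range(1,N):
        if st[i,4]>30: print(n,st[i,4],ce[i].round(1),ray(s,ce[i],.117).round(4))
```

```text
scene 38 [380.9 149. ] [0.5441 0.2292 0.117 ]
scene 142 [318.8 155. ] [0.4937 0.0854 0.117 ]
scene 162 [295.4 172.4] [0.5212 0.0102 0.117 ]
scene 183 [270.3 191. ] [ 0.5483 -0.0647  0.117 ]
top 363 [378.5 242.7] [ 0.5464 -0.0652  0.117 ]
top 128 [216.6 243. ] [0.554  0.2256 0.117 ]
top 375 [336.8 259.1] [0.5194 0.0103 0.117 ]
top 397 [294.9 276.1] [0.4918 0.0855 0.117 ]
```

Run:
```python
from bench import bot,gripper_to,sensors,optics
import numpy as np,cv2
c,s=np.cos(.347),np.sin(.347)
R=np.array([[c,s,0],[s,-c,0],[0,0,-1.]]); P=[.4925,.0855]
gripper_to(0.0)
bot.goto(P+[.245],R); bot.move_linear(P+[.15])
def st(l):
    q=sensors.get_state(); print(l,round(q["time"],2),q["position"].round(4),q["contact_force"].round(2),round(q["width"],4))
st("above")
for z in (.140,.134,.128,.122):
    g=bot.move_linear(P+[z],feed=.04,guard=15); st(g)
cv2.imwrite("pics/s1.png",optics.snapshot("scene")["color"][110:310,200:460,::-1].repeat(2,0).repeat(2,1))
```

```text
above 4.29 [0.4931 0.0857 0.1506] [ 0.12 -0.42 -0.41] -0.0002
False 4.69 [0.4924 0.0855 0.14  ] [-0.19 -1.45 -0.83] 0.0001
False 4.99 [0.4923 0.0854 0.1337] [-0.2   0.43  0.19] 0.0002
False 5.29 [0.4925 0.0855 0.1278] [ 0.48 -0.09  0.3 ] 0.0005
False 5.59 [0.4924 0.0855 0.1217] [ 0.24 -0.74  1.03] -0.0003
```

View pics/s1.png

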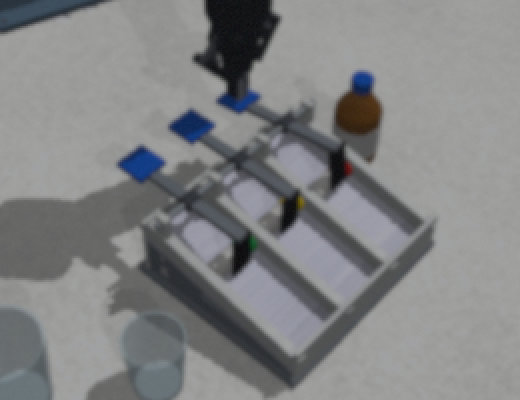

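The fingertips are on lane 0's paddle (crop pixel 240,100), its gate is starting to lift, and the other two lanes are untouched. I'll press on.

Run:
```python
from bench import bot,sensors,optics
import cv2
P=[.4925,.0855]
def st(l):
    q=sensors.get_state(); print(l,round(q["time"],2),q["position"].round(4),q["contact_force"].round(2))
for z in (.112,.106): st(bot.move_linear(P+[z],feed=.04,guard=15))
bot.dwell(1.5); st("held")
cv2.imwrite("pics/s2.png",optics.snapshot("scene")["color"][110:310,200:460,::-1].repeat(2,0).repeat(2,1))
```

```text
False 6.04 [0.4925 0.0855 0.1118] [0.18 0.18 2.4 ]
False 6.34 [0.4924 0.0855 0.1058] [ 0.28 -0.39  2.97]
held 7.84 [0.4924 0.0855 0.106 ] [-1.32 -0.06  2.56]
```

View pics/s2.png

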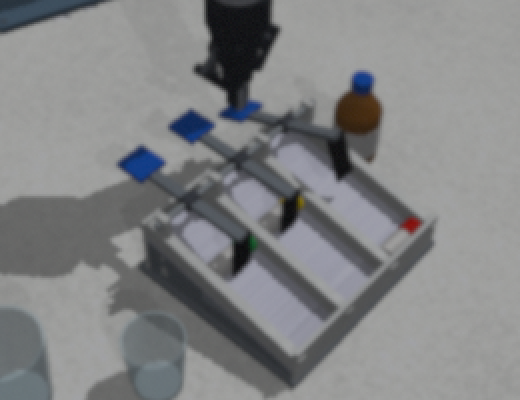

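The red-capped vial lies in the pocket (crop pixel 405,232), and lane 0's gate is up. Next I'll let the paddle rise and retreat.

Run:
```python
from bench import bot,sensors,optics
import cv2
P=[.4925,.0855]
bot.move_linear(P+[.136],feed=.06); bot.move_linear(P+[.24]); bot.dwell(1.0)
q=sensors.get_state(); print(q["time"],q["position"],q["contact_force"])
cv2.imwrite("pics/s3.png",optics.snapshot("scene")["color"][110:310,200:460,::-1].repeat(2,0).repeat(2,1))
```

```text
10.3833 [0.49249722 0.08549615 0.24001487] [-0.34282992  0.52932055  0.0752127 ]
```

View pics/s3.png

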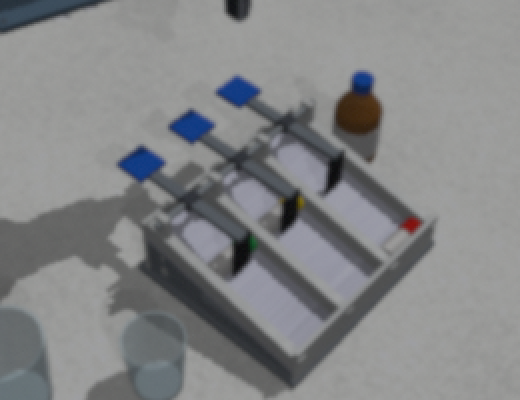

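All three paddles are up (lane 0's at 238,92), the gates are shut, the red-capped vial is in the pocket, and the arm is clear.

```bash
python3 -c "
from bench import ticket
print(ticket.hand_in())"
```

```text
the job is handed in; nothing more can be done
None
```

The job is handed in: the red-capped vial was in lane 0, and the last picture shows it in the pocket with all three gates shut and the bottle and beaker in place; no verdict came back.

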